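Unhook the round-chamber carrier from the recording dock

TASK

Take the carrier with the round chamber out of the two-bay dock and lay it flat, right way up, in the middle of the blue bench pad. Its tongue is hooked under the keeper bar at the back of the bay, so lift its front end by the fin, tilting it back over the front lip, and draw it out forwards. Set it down without dropping it, and leave the carrier with the square chamber seated in the dock.

Things in the scene. Friction and masses are not known exactly. Their poses are not given: they have to be found in the camera images.
- round_carrier_mid (a point): Point 24 mm above the underside of the white carrier with a round steel cup (46 mm wide, its top 22 mm above the underside, at x=16). Plate x=-58..42, 70 wide, 10 thick; tongue at the back to x=68, 36 wide, 6 thick, flush below. Grip fin: centre x=-35, 26 long (x), 10 thick (y), top 48 mm above the underside. 105-210 g. x points front to tongue, as the dock's; z up. In either bay.
- square_carrier_mid (a point): The same white carrier plate, fin and tongue, but with a square steel cup (44 x 44 mm, 12 mm high) in place of the round one; same point and axes. It sits in the other bay of the dock and stays there.
- dock: Fixed grey dock, 200 x 184 mm. Origin on the table; x from lips to back (away from the robot), z up. Bays at y=+-44, 78 wide, floor 20 mm up, seat a carrier's point at x=0. Above floor: front lip x=-70..-63 is 20 high; keeper bar x=56..78 spans 16..22, over the tongue's last 12 mm; walls 14; back housing 26. Tilted 10-20 deg about the tongue's end a carrier clears the lip; draw it 25+ mm to -x.
- pad_mid (a point): Centre of the top face of the blue fabric bench pad, fixed, 260 (x) x 220 (y) mm, 3 mm thick. Axes x and y along those sides, z up. A vial and a small dish stand near its far (+x) corners, about 135 mm from the centre.
Not all that is in view belongs to the job. What is shaped like the part that bears round_carrier_mid but brown or red is not meant. Leave any orange or pink look-alike of the part that bears square_carrier_mid alone.

How it is judged:
By the outcome, as a careful person would: the job done as asked, in the order asked, and still so for the second after the job is handed in, with the robot touching nothing.
It also fails if it takes over 40 s, if anything falls off the work surface, if the arm or the gripper's body presses on something with over 40 N, if the wrist force passes 120 N, or if a joint passes its speed limit or range.

ROBOT

A 7-joint arm with a two-finger parallel gripper is mounted at the origin on the work surface. World frame = base frame: x ahead of the robot, y to its left, z up, the work surface at z = 0. Lengths are in m, angles in rad, forces in N, time in s.
With the tool pointing down it reaches from about 0.425 to 0.875 m from the base axis. Payload 4.7 kg.
Tool frame: the origin (TCP) lies midway between the tips of the shut fingers; the grasp point (between the pads) lies 19 mm behind it; x points along the fingers, y is the direction in which the jaws open and shut, and the axes are right-handed (so a half turn about x gives the same grasp; the last joint's range is limited). The gripper opens to 87 mm and grips with 3 to 60 N. Pads are 19 mm wide; open, the fingers measure 117 mm over their backs; the gripper's body (75 mm by 190 mm) begins 51 mm behind the grasp point.
Start: joints at [-1.287, 0.321, -0.07, 1.45, 0.023, 1.371, -0.057], TCP at [0.173, 0.626, 0.223] pointing down, gripper open.
Joint ranges: [-2.86, 2.86], [-0.3, 2.09], [-1.38, 1.24], [0.06, 2.45], [-1.56, 4.7], [0.09, 2.05], [-2.69, 2.69]. Speed limits (rad/s): [2.57, 2.57, 3.14, 3.14, 3.14, 3.14, 3.14].

INTERFACE

Orientations are given as a rotation vector (axis times angle).
In Python, from bench import ctrl gives the robot as it stands. The module is installed in compiled form; this text tells all that it offers.
- The arm moves only by the shell command python3 -m jog 'ROWS' [FORCE]. ROWS is JSON, a list of rows, each an object with "rot": the turn, a rotation vector about the tool's x, y, z in units of 5 degrees (1.0 is 5 degrees), a list of three; "travel": the shift along the tool's x, y, z in units of 0.3 m (1.0 is 0.3 m), a list of three; "jaw": the closure, from -1 (fully open) to 1 (shut), so that 0 is half open. In form: [{"rot": [ax, ay, az], "travel": [tx, ty, tz], "jaw": jaw}, ...]. A call has 1 to 8 rows; each row shifts and turns the commanded pose from where the row before left it, along the tool's axes as they then stand; what a row does not reach is not made up. A row lasts 1/10 s, in which the tool goes at most 50 mm and 8.59 degrees, less where a joint would pass 70% of its speed; a pose out of reach is approached as far as the arm can. A call with a number of a shift or a turn outside -1 to 1 is refused whole. A call with a gripper value outside its range is refused whole. The fingers move at their own pace and stop on an object; FORCE is the grip in N (left out, the last holds). Time passes only in rows, so rows that do not move let the fingers close. It gives the time, the measured TCP pose, the force and the opening at its end, in the units of the state.
- ctrl.get_state(): the state, without advancing time (a new reading comes with each control period).
- ctrl.get_image(name): name is "side" or "top"; returns the picture (480x640x3 uint8, red, green, blue); there is no depth.
- ctrl.camera_model(name): a dict with "mtx" (3x3 intrinsics, pixels), "extrinsics" (4x4, takes a point from world to camera coordinates). Camera axes: x right, y up, looking along -z (the intrinsics and any distortion apply to the point x, -y, -z); pixel columns grow to the right and rows downward; lengths in m; the calibration is good to about 2 mm. A picture is of the moment at which its call begins. camera_model takes no time and is no camera call.
- ctrl.close_job(): hands the job in, once; it reports no verdict.
The state is a dict: "time": time; "joint_positions": joint angles; "qd": joint speeds; "joint_torque": joint torques, N m; "position": TCP position; "tool_rot": TCP orientation; "ft_force": force on the tool from outside, world axes, zero at the start; "torque": the same for the moment, N m; "grip_width": opening from 0.0 (shut) to 1.0 (fully open).
Only numpy, scipy, OpenCV 4.12 (cv2) and the standard library are available. Lean on these libraries where they do the work, as an engineer would, in place of code of your own. Each camera call takes 0.05 s, during which the arm holds its last target.

## Working session

There is one attempt and no reset: what is moved stays moved. The work goes in short steps, Python scripts to look and compute and a shell command to move; the robot and the scene stay as the last step left them, time stands still between calls to the robot, and variables do not carry over. Pictures are saved under pics/ and viewed, and the job is handed in when it is done.

```bash
mkdir -p pics
python3 - <<'E'
from bench import ctrl
import cv2
for n in("side","top"):
    cv2.imwrite(f"pics/{n}0.png",ctrl.get_image(n)[:,:,::-1])
    m=ctrl.camera_model(n);print(n,m)
print(ctrl.get_state())
E
```

```text
side {'mtx': array([[479.33435504,   0.        , 318.7504062 ],
       [  0.        , 479.33435504, 241.66251452],
       [  0.        ,   0.        ,   1.        ]]), 'extrinsics': array([[ 0.84948764, -0.52715024,  0.02198599, -0.39240362],
       [ 0.29471768,  0.50866821,  0.80894878, -0.10113736],
       [-0.43762112, -0.68071233,  0.58746785, -1.04197947],
       [ 0.        ,  0.        ,  0.        ,  1.        ]])}
top {'mtx': array([[460.24923265,   0.        , 320.83396626],
       [  0.        , 460.24923265, 239.79653825],
       [  0.        ,   0.        ,   1.        ]]), 'extrinsics': array([[ 0.01447828, -0.99965125,  0.02208512, -0.13222053],
       [ 0.99899018,  0.01540117,  0.04220699, -0.37080934],
       [-0.04253241,  0.02145173,  0.99886476, -1.03343961],
       [ 0.        ,  0.        ,  0.        ,  1.        ]])}
{'time': 0.1, 'joint_positions': array([-1.2868759 ,  0.32171035, -0.07010793,  1.45154364,  0.02260187,
        1.37078752, -0.05687292]), 'qd': array([-0.00143447, -0.00128258, -0.00149384, -0.00307172,  0.0007142 ,
       -0.00087918,  0.00043842]), 'joint_torque': array([-3.89736942e-04, -4.92570484e+01, -4.05877680e-01, -3.13398921e+01,
       -6.41640695e-02,  3.94871179e-02,  6.27074746e-05]), 'position': array([0.17316637, 0.62600404, 0.22160078]), 'tool_rot': array([ 0.21043991,  1.56054184, -0.21304766]), 'ft_force': array([ 0.06899014, -0.32644597,  0.42484928]), 'torque': array([-0.0078572 ,  0.02606465, -0.00034883]), 'grip_width': 0.9966144196129604}
```

View pics/side0.png

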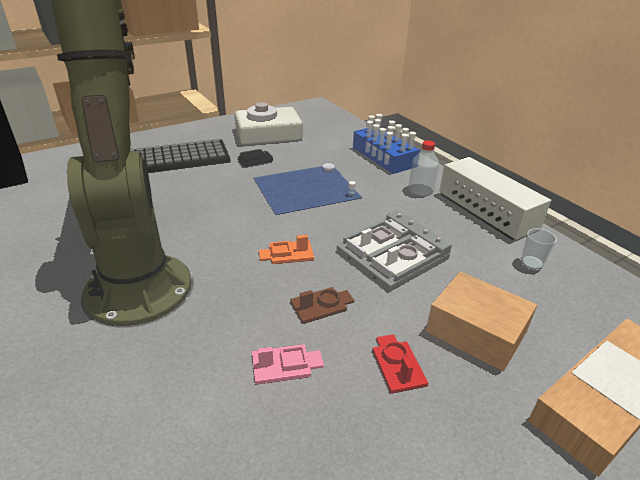

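View pics/top0.png

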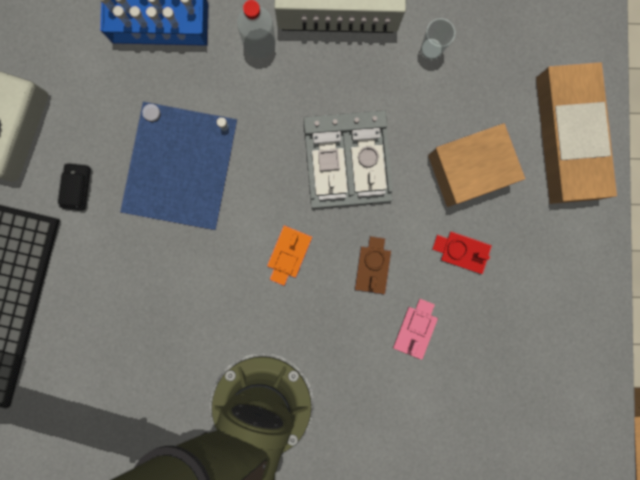

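Run:
```python
import cv2
a=cv2.imread("pics/side0.png")[195:305,325:465];b=cv2.imread("pics/top0.png")[105:215,290:410]
cv2.imwrite("pics/sc.png",cv2.resize(a,None,fx=5.5,fy=5.4,interpolation=cv2.INTER_CUBIC))
cv2.imwrite("pics/tc.png",cv2.resize(b,None,fx=5,fy=5,interpolation=cv2.INTER_CUBIC))
```

```text
(no output)
```

View pics/sc.png

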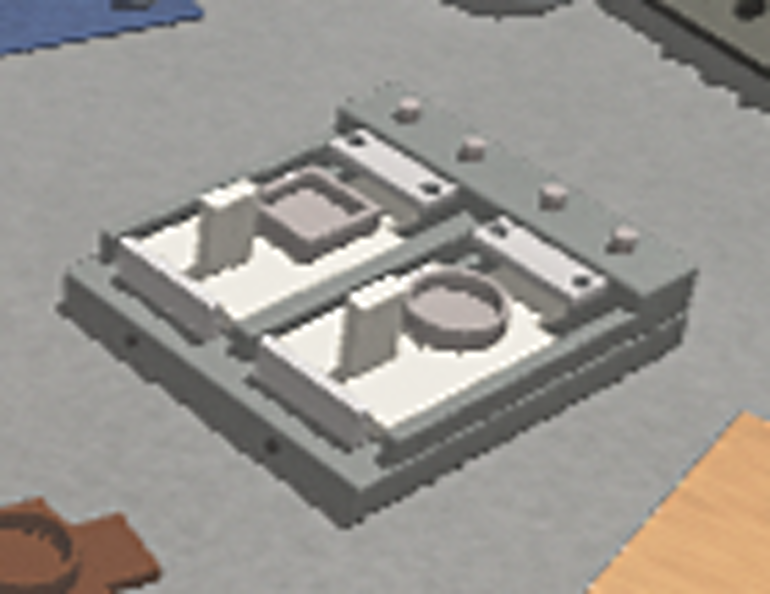

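View pics/tc.png

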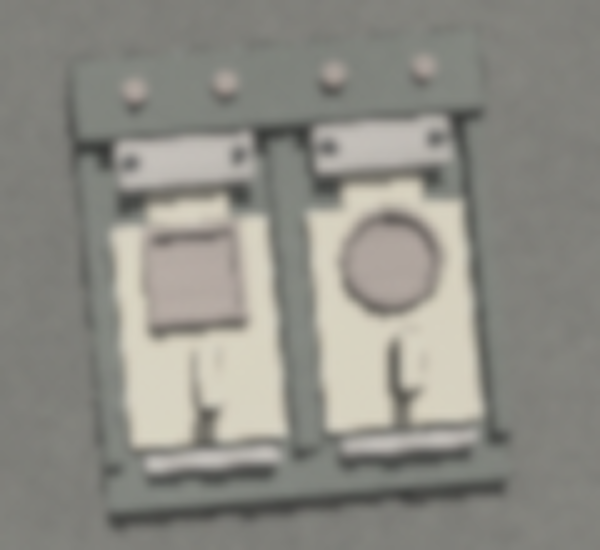

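```bash
cat > h.py <<'E'
import numpy as np,cv2
from bench import ctrl
M={n:ctrl.camera_model(n) for n in("side","top")}
def ray(n,p):
    m=M[n];K=m["mtx"];E=m["extrinsics"];R=E[:3,:3];t=E[:3,3]
    d=np.linalg.inv(K)@np.array([p[0],p[1],1.]);d=np.array([d[0],-d[1],-d[2]])
    return -R.T@t,R.T@d
def onz(n,p,z):
    o,d=ray(n,p);return o+d*(z-o[2])/d[2]
def tri(ps,pt):
    o1,d1=ray("side",ps);o2,d2=ray("top",pt)
    s=np.linalg.lstsq(np.c_[d1,-d2],o2-o1,rcond=None)[0]
    a=o1+s[0]*d1;b=o2+s[1]*d2
    return (a+b)/2,np.linalg.norm(a-b)
def proj(n,P):
    m=M[n];c=m["extrinsics"]@np.r_[P,1];u=m["mtx"]@np.array([c[0],-c[1],-c[2]]);return u[:2]/u[2]
E
python3 - <<'E'
from h import *
np.set_printoptions(precision=4,suppress=True)
I={n:cv2.imread(f"pics/{n}0.png") for n in M}
for n,im in I.items():
    hsv=cv2.cvtColor(im,cv2.COLOR_BGR2HSV)
    b=cv2.inRange(hsv,(105,80,40),(125,255,140));b=cv2.morphologyEx(b,cv2.MORPH_OPEN,np.ones((5,5)))
    cs=[c for c in cv2.findContours(b,0,1)[0] if cv2.contourArea(c)>2500]
    for c in cs:
        h=cv2.convexHull(c);q=cv2.approxPolyDP(h,8,True)[:,0]
        print(n,"blue",cv2.contourArea(c),q.tolist())
        if len(q)==4:
            P=np.array([onz(n,p,.003) for p in q]);print(P, "mid",P.mean(0),[np.linalg.norm(P[i]-P[i-1]) for i in range(4)])
    # white plates
    w=cv2.inRange(im,(150,180,180),(255,255,255)) if n=="side" else cv2.inRange(im,(150,185,185),(255,255,255))
    hs=cv2.inRange(hsv,(15,12,150),(40,80,255))
    reg=np.zeros_like(hs);
    if n=="side": reg[195:305,325:465]=255
    else: reg[105:215,290:410]=255
    hs&=reg
    cv2.imwrite(f"pics/m_{n}.png",hs)
    for c in cv2.findContours(hs,0,1)[0]:
        if cv2.contourArea(c)>100: print(n,"white",cv2.contourArea(c),cv2.boundingRect(c),cv2.minAreaRect(c))
print(I["top"][160,368],I["top"][185,360],I["side"][252,407],I["side"][265,395])
y=np.hstack([cv2.resize(cv2.imread("pics/m_side.png")[195:305,325:465],None,fx=3,fy=3,interpolation=0),cv2.resize(cv2.imread("pics/m_top.png")[105:215,290:410],None,fx=3,fy=3,interpolation=0)])
cv2.imwrite("pics/m.png",y)
E
```

```text
side white 264.0 (387, 249, 39, 26) ((405.4000549316406, 260.29998779296875), (15.20526123046875, 38.013153076171875), 63.43495178222656)
side white 191.0 (361, 235, 37, 20) ((379.1926574707031, 241.9093780517578), (12.24166488647461, 37.257240295410156), 64.79888153076172)
top blue 9938.5 [[161, 107], [235, 120], [214, 228], [122, 211], [140, 119]]
top white 1437.0 (311, 144, 37, 55) ((329.0902099609375, 170.99179077148438), (53.23501205444336, 32.77393341064453), 84.80557250976562)
top white 1373.0 (351, 141, 36, 54) ((368.41802978515625, 167.098388671875), (52.2391242980957, 31.778045654296875), 84.80557250976562)
top white 167.0 (313, 132, 28, 11) ((326.54412841796875, 136.57351684570312), (9.203579902648926, 26.767078399658203), 85.60128784179688)
top white 162.0 (353, 128, 27, 11) ((365.7344970703125, 133.3137969970703), (9.218048095703125, 25.993236541748047), 85.2363510131836)
[158 165 174] [193 211 215] [175 179 188] [227 235 238]
```

View pics/m.png

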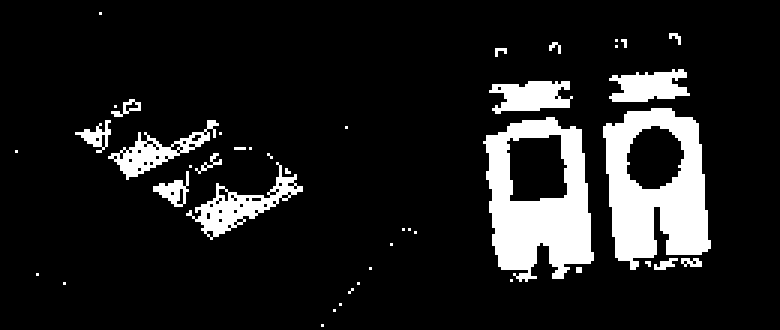

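Run:
```python
import cv2
a=cv2.imread("pics/side0.png")[230:290,370:440];b=cv2.imread("pics/top0.png")[135:205,345:395]
a=cv2.resize(a,None,fx=10,fy=10,interpolation=cv2.INTER_NEAREST);cv2.imwrite("pics/sc2.png",a)
b=cv2.resize(b,None,fx=8,fy=8,interpolation=cv2.INTER_CUBIC);b=cv2.convertScaleAbs(b,alpha=2,beta=-220);cv2.imwrite("pics/tc2.png",b)
a=cv2.imread("pics/side0.png")[150:220,245:370];cv2.imwrite("pics/sp.png",cv2.resize(a,None,fx=6,fy=6))
```

```text
(no output)
```

View pics/sc2.png

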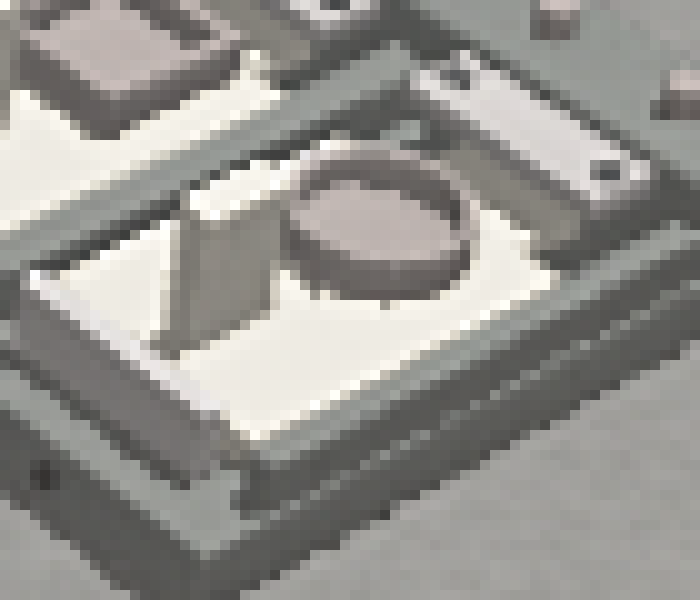

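View pics/tc2.png

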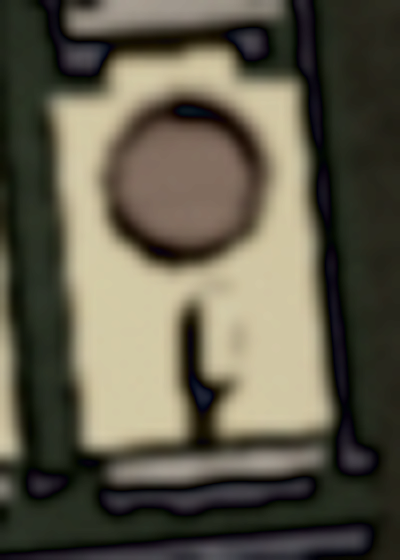

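View pics/sp.png

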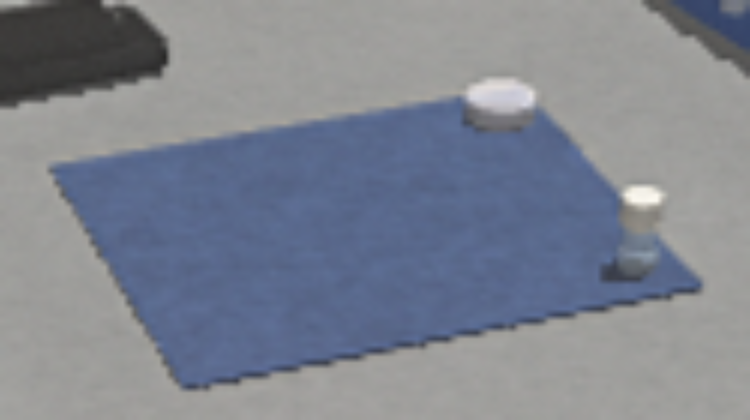

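Run:
```python
from h import *
np.set_printoptions(precision=4,suppress=True)
print("fin top",tri((392.9,249.0),(371.75,176.4)))
print("cup rim",tri((407.7,249.8),(367.75,157)))
# pad
im=cv2.imread("pics/top0.png")
hsv=cv2.cvtColor(im,cv2.COLOR_BGR2HSV)
b=cv2.inRange(hsv,(105,80,40),(125,255,140));b=cv2.morphologyEx(b,cv2.MORPH_OPEN,np.ones((5,5)))
c=max(cv2.findContours(b,0,1)[0],key=cv2.contourArea)
r=cv2.minAreaRect(c);q=cv2.boxPoints(r);P=np.array([onz("top",p,.003) for p in q])
print("top pad",r,P,P.mean(0),[np.linalg.norm(P[i]-P[i-1]) for i in range(4)])
L=np.cross
def inter(a,b,c,d):
    x=L(L([*a,1],[*b,1]),L([*c,1],[*d,1]));return x[:2]/x[2]
far=inter((50,168),(465,97),(540,105),(702,288))
q=np.array([(50,168),far,(702,288),(185,388)])/6-.5+[245,150]
P=np.array([onz("side",p,.003) for p in q]);print("side pad",P,P.mean(0),[np.linalg.norm(P[i]-P[i-1]) for i in range(4)])
for i in range(4):
    d=P[i]-P[i-1];print(np.degrees(np.arctan2(d[1],d[0])))
print("pad two-view centre check")
c_s=inter(q[0],q[2],q[1],q[3]);
q2=cv2.boxPoints(r);c_t=inter(q2[0],q2[2],q2[1],q2[3]);print(c_s,c_t,tri(c_s,c_t))
# dock yaw from top: plate left/right edges & screws in tc (crop/5+290,105)
for z,a,b_ in((.030,(311,.0),(0,0)),): pass
f=lambda p,s,o,z:onz("top",np.array(p)/s-.5+np.array(o),z)
A=f((50,100),8,(345,135),.03);B=f((82,440),8,(345,135),.03);print("left edge",A,B,np.degrees(np.arctan2(*(A-B)[[1,0]])))
A=f((303,85),8,(345,135),.03);B=f((335,430),8,(345,135),.03);print("right edge",A,B,np.degrees(np.arctan2(*(A-B)[[1,0]])))
A=f((134,92),5,(290,105),.05);B=f((424,66),5,(290,105),.05);print("screws",A,B,np.degrees(np.arctan2(*(A-B)[[1,0]]))-90)
A=f((110,520),5,(290,105),.0);B=f((505,487),5,(290,105),.0);print("front",A,B,np.degrees(np.arctan2(*(A-B)[[1,0]]))-90,np.linalg.norm(A-B))
```

```text
fin top (array([ 0.5093, -0.2336,  0.0661]), np.float64(0.0005090401731519768))
cup rim (array([ 0.5584, -0.2285,  0.0417]), np.float64(0.00399022310882287))
top pad ((178.40371704101562, 165.4974822998047), (95.7393569946289, 111.6695327758789), 10.954063415527344) [[0.4308 0.327  0.003 ]
 [0.6833 0.2871 0.003 ]
 [0.6457 0.0719 0.003 ]
 [0.3929 0.1143 0.003 ]] [0.5382 0.2001 0.003 ] [np.float64(0.21604089381282582), np.float64(0.25563455423856907), np.float64(0.2184393175356641), np.float64(0.25633114556722336)]
side pad [[0.4298 0.3268 0.003 ]
 [0.6878 0.2846 0.003 ]
 [0.6472 0.0671 0.003 ]
 [0.3936 0.1113 0.003 ]] [0.5396 0.1974 0.003 ] [np.float64(0.21853282319810088), np.float64(0.26138827938310283), np.float64(0.2212700439330668), np.float64(0.2574666699238755)]
80.45552702557389
-9.298442819457078
-100.56062120120791
170.1039133454217
pad two-view centre check
[305.6669 187.224 ] [178.4037 165.4975] (array([0.5391, 0.2002, 0.0012]), np.float64(0.0027846103559905763))
left edge [ 0.5812 -0.1903  0.03  ] [ 0.4855 -0.2004  0.03  ] 6.011562080997939
right edge [ 0.5869 -0.2614  0.03  ] [ 0.4896 -0.2713  0.03  ] 5.77587762823856
screws [ 0.6283 -0.1121  0.05  ] [ 0.6426 -0.2399  0.05  ] 6.3884902348056585
front [ 0.4446 -0.1044  0.    ] [ 0.4629 -0.286   0.    ] 5.763606358281905 0.1824438057609097
```

```bash
cat >> h.py <<'E'
from scipy.spatial.transform import Rotation as Ro
def R0(yaw): # tool down, y along yawed y
    return Ro.from_euler('z',yaw,degrees=True)*Ro.from_matrix(np.array([[0,0,1],[0,1,0],[-1,0,0.]]))
def here(): 
    s=ctrl.get_state();return s,np.array(s["position"]),Ro.from_rotvec(s["tool_rot"])
def need(P,R=None):
    s,p,r=here();np.set_printoptions(precision=4,suppress=True)
    d=r.inv().apply(np.array(P)-p)/.3
    print("pos",p,"travel units",d,"min rows %.1f"%(np.linalg.norm(d)*6))
    if R is not None: print("rot units",np.degrees((r.inv()*R).as_rotvec())/5)
    print("t",s["time"],"F",s["ft_force"],"w",s["grip_width"],"q",s["joint_positions"])
E
python3 -c "
from h import *
s,p,r=here();print(r.as_matrix())
need((.5,.25,.22),R0(6))
need((.509,-.2337,.15),R0(6))"
```

```text
[[-3.58205340e-04  2.66483734e-01  9.63839349e-01]
 [-1.62256153e-03  9.63837987e-01 -2.66483960e-01]
 [-9.99998619e-01 -1.65934463e-03  8.71343409e-05]]
pos [0.1732 0.626  0.2216] travel units [ 0.007  -0.9177  1.384 ] min rows 10.0
rot units [-4.291  -0.0026  0.019 ]
t 0.1 F [ 0.069  -0.3264  0.4248] w 0.9966144196129604 q [-1.2869  0.3217 -0.0701  1.4515  0.0226  1.3708 -0.0569]
pos [0.1732 0.626  0.2216] travel units [ 0.2429 -2.4633  1.8426] min rows 18.5
rot units [-4.291  -0.0026  0.019 ]
t 0.1 F [ 0.069  -0.3264  0.4248] w 0.9966144196129604 q [-1.2869  0.3217 -0.0701  1.4515  0.0226  1.3708 -0.0569]
```

```bash
python3 -m jog '[{"rot":[0,0,0],"travel":[0,-0.08,0.1153],"jaw":0.3},{"rot":[0,0,0],"travel":[0,-0.08,0.1153],"jaw":0.3},{"rot":[0,0,0],"travel":[0,-0.08,0.1153],"jaw":0.3},{"rot":[0,0,0],"travel":[0,-0.08,0.1153],"jaw":0.3},{"rot":[0,0,0],"travel":[0,-0.08,0.1153],"jaw":0.3},{"rot":[0,0,0],"travel":[0,-0.08,0.1153],"jaw":0.3},{"rot":[0,0,0],"travel":[0,-0.08,0.1153],"jaw":0.3},{"rot":[0,0,0],"travel":[0,-0.08,0.1153],"jaw":0.3}]' 20
python3 -m jog '[{"rot":[0,0,0],"travel":[0,-0.08,0.1153],"jaw":0.3},{"rot":[0,0,0],"travel":[0,-0.08,0.1153],"jaw":0.3},{"rot":[0,0,0],"travel":[0,-0.08,0.1153],"jaw":0.3},{"rot":[0,0,0],"travel":[0,-0.08,0.1153],"jaw":0.3},{"rot":[-1,0,0],"travel":[0,0,0],"jaw":0.3},{"rot":[-1,0,0],"travel":[0,0,0],"jaw":0.3},{"rot":[-1,0,0],"travel":[0,0,0],"jaw":0.3},{"rot":[-1,0,0],"travel":[0,0,0],"jaw":0.3}]' 20
python3 -c "
from h import *
need((.509,-.2337,.15),R0(6))"
```

```text
time: 0.9
position: [0.3895, 0.366, 0.2223]
tool_rot: [0.212, 1.561, -0.212]
ft_force: [1.3, 1.1, -0.2]
grip_width: 0.389
time: 1.7
position: [0.4963, 0.238, 0.222]
tool_rot: [-0.065, 1.571, 0.065]
ft_force: [-0.3, 0.4, 1.1]
grip_width: 0.353
pos [0.4963 0.238  0.222 ] travel units [ 0.2408 -1.5703 -0.0874] min rows 9.5
rot units [-0.2535 -0.0104  0.0043]
t 1.7 F [-0.3362  0.3502  1.0861] w 0.3530749451679752 q [-0.7378  0.1079  0.2621  1.711  -0.0288  1.3274  1.1833]
```

```bash
python3 -m jog '[{"rot":[-0.25,0,0],"travel":[0,-0.05,0],"jaw":0.3},{"rot":[0,0,0],"travel":[0,-0.12,-0.007],"jaw":0.3},{"rot":[0,0,0],"travel":[0,-0.14,-0.008],"jaw":0.3},{"rot":[0,0,0],"travel":[0,-0.14,-0.008],"jaw":0.3},{"rot":[0,0,0],"travel":[0,-0.14,-0.008],"jaw":0.3},{"rot":[0,0,0],"travel":[0,-0.14,-0.008],"jaw":0.3},{"rot":[0,0,0],"travel":[0,-0.14,-0.008],"jaw":0.3},{"rot":[0,0,0],"travel":[0,-0.14,-0.008],"jaw":0.3}]' 20
python3 -m jog '[{"rot":[0,0,0],"travel":[0,-0.14,-0.008],"jaw":0.3},{"rot":[0,0,0],"travel":[0.04,-0.14,-0.008],"jaw":0.3},{"rot":[0,0,0],"travel":[0.05,-0.14,-0.008],"jaw":0.3},{"rot":[0,0,0],"travel":[0.07,-0.1,-0.008],"jaw":0.3},{"rot":[0,0,0],"travel":[0.06,-0.04,0],"jaw":0.3},{"rot":[0,0,0],"travel":[0,0,0],"jaw":0.3}]' 20
python3 - <<'E'
from h import *
need((.509,-.2337,.036),R0(6))
for n in("side","top"):
    im=ctrl.get_image(n)[:,:,::-1];cv2.imwrite(f"pics/{n}1.png",im)
    c=im[170:290,330:470] if n=="side" else im[100:220,290:430]
    cv2.imwrite(f"pics/c1{n}.png",cv2.resize(c,None,fx=5,fy=5))
E
```

```text
time: 2.5
position: [0.51, -0.0665, 0.2224]
tool_rot: [-0.079, 1.569, 0.08]
ft_force: [0.7, 0.8, 0.0]
grip_width: 0.351
time: 3.1
position: [0.5152, -0.2347, 0.1538]
tool_rot: [-0.076, 1.575, 0.076]
ft_force: [0.1, -0.1, -0.5]
grip_width: 0.351
pos [ 0.5152 -0.2347  0.1538] travel units [ 0.3928  0.005  -0.018 ] min rows 2.4
rot units [-0.0906 -0.0636 -0.007 ]
t 3.1 F [ 0.0985 -0.0808 -0.4845] w 0.35146762914010476 q [-0.2156  0.2202  0.679   1.7708 -0.1448  1.2069  2.1716]
```

View pics/c1side.png

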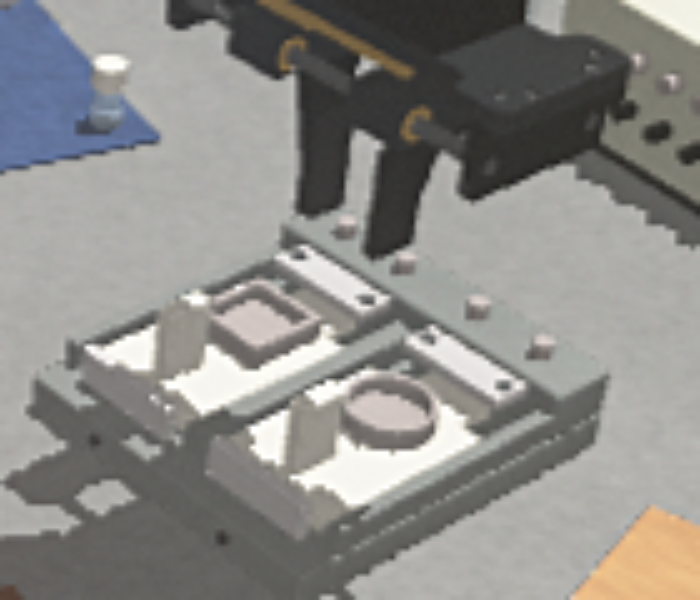

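View pics/c1top.png

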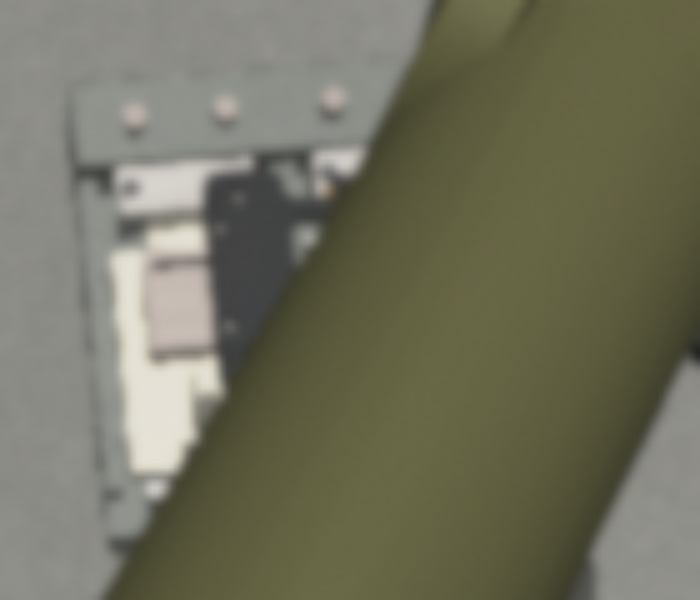

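```bash
python3 -m jog '[{"rot":[-0.09,-0.06,0],"travel":[0.06,0.005,-0.018],"jaw":0.3},{"rot":[0,0,0],"travel":[0.1,0,0],"jaw":0.3},{"rot":[0,0,0],"travel":[0.1,0,0],"jaw":0.3},{"rot":[0,0,0],"travel":[0.02,0,0],"jaw":0.3},{"rot":[0,0,0],"travel":[0,0,0],"jaw":0.3}]' 20
python3 - <<'E'
from h import *
need((.509,-.2337,.037),R0(6))
print(proj("side",here()[1]))
im=ctrl.get_image("side")[:,:,::-1];cv2.imwrite(f"pics/side2.png",im)
cv2.imwrite(f"pics/c2.png",cv2.resize(im[190:290,330:450],None,fx=6,fy=6))
E
```

```text
time: 3.7
position: [0.513, -0.2306, 0.0728]
tool_rot: [-0.086, 1.564, 0.088]
ft_force: [-1.0, 0.7, 1.0]
grip_width: 0.348
pos [ 0.513  -0.2306  0.0728] travel units [ 0.1192 -0.0088 -0.0149] min rows 0.7
rot units [ 0.0712  0.0546 -0.0084]
t 3.7 F [-1.023   0.6858  0.9565] w 0.34761985204198614 q [-0.1896  0.2969  0.6554  1.8675 -0.2116  1.0423  2.2332]
[393.5841 245.427 ]
```

View pics/c2.png

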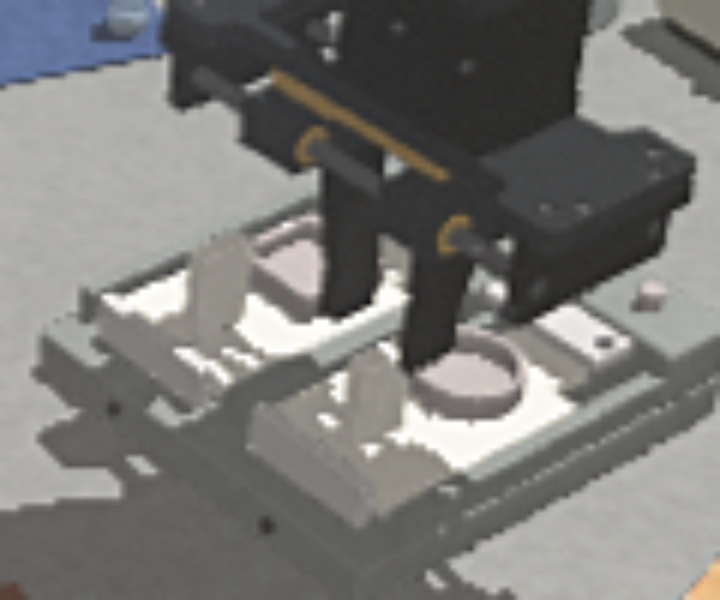

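```bash
python3 -m jog '[{"rot":[0,0,0],"travel":[0.0,-0.005,-0.013],"jaw":0.3},{"rot":[0,0,0],"travel":[0.05,-0.003,0],"jaw":0.3},{"rot":[0,0,0],"travel":[0.05,0,0],"jaw":0.3},{"rot":[0,0,0],"travel":[0.017,0,0],"jaw":0.3},{"rot":[0,0,0],"travel":[0,0,0],"jaw":0.3},{"rot":[0,0,0],"travel":[0,0,0],"jaw":0.3}]' 20
python3 - <<'E'
from h import *
need((.509,-.2337,.037),R0(6))
print(proj("side",here()[1]))
im=ctrl.get_image("side")[:,:,::-1];cv2.imwrite(f"pics/side3.png",im)
cv2.imwrite(f"pics/c3.png",cv2.resize(im[190:290,330:450],None,fx=6,fy=6))
E
```

```text
time: 4.35
position: [0.5091, -0.2349, 0.0372]
tool_rot: [-0.085, 1.564, 0.086]
ft_force: [0.4, 0.1, 0.0]
grip_width: 0.35
pos [ 0.5091 -0.2349  0.0372] travel units [0.0005 0.0039 0.    ] min rows 0.0
rot units [ 0.0464  0.0538 -0.    ]
t 4.35 F [0.3906 0.0552 0.0173] w 0.349888007394101 q [-0.1656  0.3429  0.6427  1.8987 -0.2489  0.9751  2.269 ]
[391.6477 259.5865]
```

View pics/c3.png

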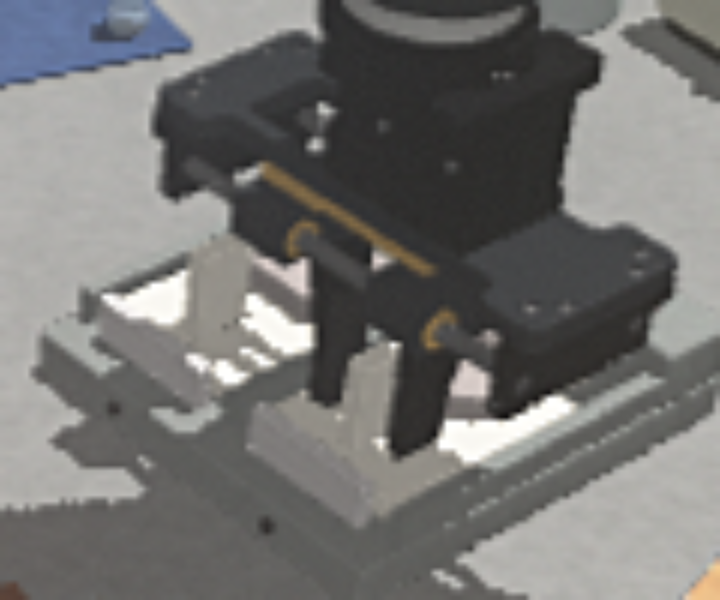

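```bash
python3 -m jog '[{"rot":[0,0,0],"travel":[0,0,0],"jaw":1},{"rot":[0,0,0],"travel":[0,0,0],"jaw":1},{"rot":[0,0,0],"travel":[0,0,0],"jaw":1},{"rot":[0,0,0],"travel":[0,0,0],"jaw":1},{"rot":[0,0,0],"travel":[0,0,0],"jaw":1}]' 45
python3 -c "
from h import *
need((.509,-.2337,.037),R0(6))"
```

```text
time: 4.9
position: [0.5094, -0.2348, 0.0377]
tool_rot: [-0.085, 1.563, 0.086]
ft_force: [0.9, 0.2, 1.0]
grip_width: 0.112
pos [ 0.5094 -0.2348  0.0377] travel units [ 0.0022  0.0038 -0.001 ] min rows 0.0
rot units [0.0479 0.0658 0.0002]
t 4.9 F [0.89   0.1985 0.9901] w 0.1119629813396948 q [-0.1659  0.3419  0.6428  1.8986 -0.249   0.9751  2.269 ]
```

```bash
python3 -m jog '[{"rot":[0,0.5,0],"travel":[-0.0155,0,0.002],"jaw":1},{"rot":[0,0.5,0],"travel":[-0.0155,0,0.003],"jaw":1},{"rot":[0,0.5,0],"travel":[-0.0155,0,0.003],"jaw":1},{"rot":[0,0,0],"travel":[0,0,0],"jaw":1}]' 45
python3 - <<'E'
from h import *
need((.509,-.2337,.037),R0(6))
im=ctrl.get_image("side")[:,:,::-1];cv2.imwrite(f"pics/side4.png",im)
cv2.imwrite(f"pics/c4.png",cv2.resize(im[190:290,330:450],None,fx=6,fy=6))
E
```

```text
time: 5.3
position: [0.5138, -0.2337, 0.0512]
tool_rot: [-0.095, 1.694, 0.083]
ft_force: [0.7, 0.5, -1.7]
grip_width: 0.109
pos [ 0.5138 -0.2337  0.0512] travel units [ 0.0488  0.0018 -0.0099] min rows 0.3
rot units [ 0.0744 -1.4345  0.011 ]
t 5.3 F [ 0.6876  0.4773 -1.7268] w 0.1091498030279206 q [-0.1839  0.4249  0.6467  1.7782 -0.2054  1.1347  2.2122]
```

View pics/c4.png

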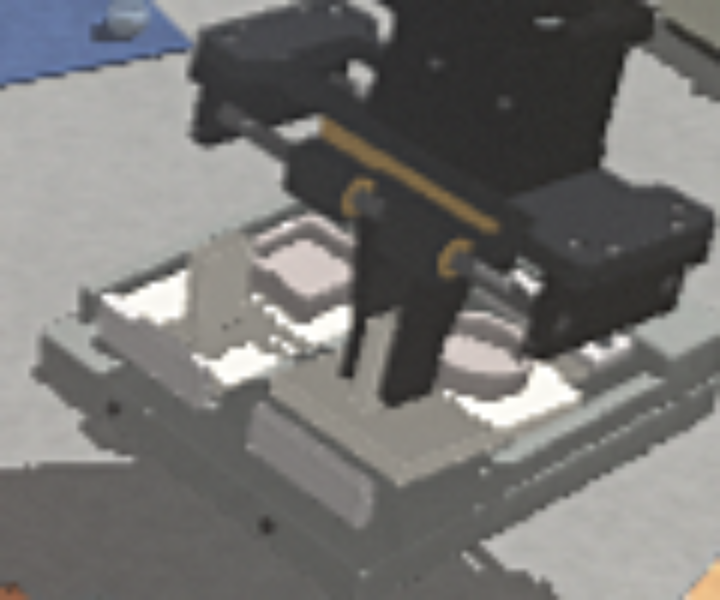

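```bash
python3 -m jog '[{"rot":[0,0.5,0],"travel":[-0.015,0,0.0025],"jaw":1},{"rot":[0,0.5,0],"travel":[-0.0155,0,0.0025],"jaw":1},{"rot":[0,0.5,0],"travel":[-0.0155,0,0.002],"jaw":1},{"rot":[0,0,0],"travel":[-0.003,0,0],"jaw":1},{"rot":[0,0,0],"travel":[0,0,0],"jaw":1}]' 45
python3 - <<'E'
from h import *
need((.509,-.2337,.037),R0(6))
im=ctrl.get_image("side")[:,:,::-1];cv2.imwrite(f"pics/side5.png",im)
cv2.imwrite(f"pics/c5.png",cv2.resize(im[190:290,330:450],None,fx=6,fy=6))
E
```

```text
time: 5.85
position: [0.5161, -0.2342, 0.0649]
tool_rot: [-0.099, 1.825, 0.077]
ft_force: [-1.4, -0.4, -2.1]
grip_width: 0.116
pos [ 0.5161 -0.2342  0.0649] travel units [0.0959 0.0042 0.0009] min rows 0.6
rot units [ 0.0426 -2.9344  0.0037]
t 5.85 F [-1.3674 -0.4092 -2.127 ] w 0.1156009060104158 q [-0.1853  0.5126  0.647   1.6576 -0.1766  1.293   2.1783]
```

View pics/c5.png

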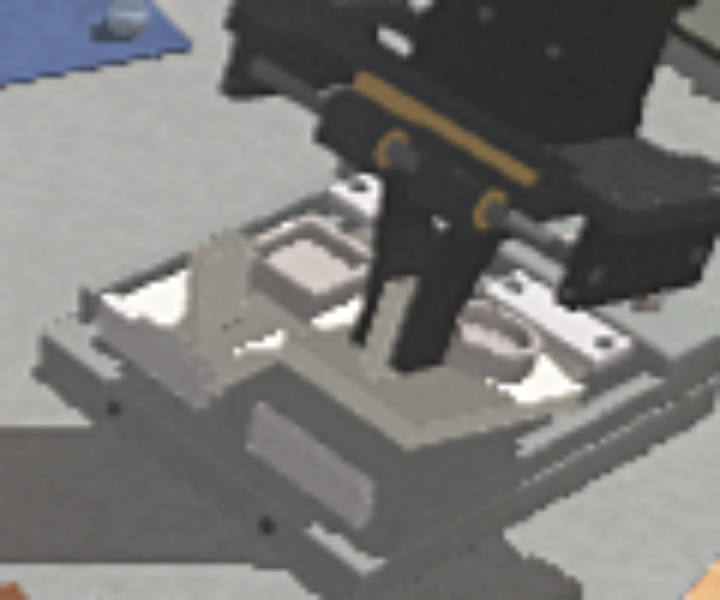

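```bash
python3 -m jog '[{"rot":[0,0,0],"travel":[0.0064,0,-0.0293],"jaw":1},{"rot":[0,0,0],"travel":[0.0064,0,-0.0293],"jaw":1},{"rot":[0,0,0],"travel":[0.0064,0,-0.0293],"jaw":1},{"rot":[0,0,0],"travel":[0.0064,0,-0.0293],"jaw":1},{"rot":[0,0,0],"travel":[0.0064,0,-0.0293],"jaw":1},{"rot":[0,0,0],"travel":[0,0,0],"jaw":1}]' 45
python3 - <<'E'
from h import *
need((.509,-.2337,.037),R0(6))
im=ctrl.get_image("side")[:,:,::-1];cv2.imwrite(f"pics/side6.png",im)
cv2.imwrite(f"pics/c6.png",cv2.resize(im[190:290,330:450],None,fx=6,fy=6))
E
```

```text
time: 6.5
position: [0.4704, -0.2393, 0.0675]
tool_rot: [-0.098, 1.826, 0.076]
ft_force: [-0.1, -0.9, -1.0]
grip_width: 0.114
pos [ 0.4704 -0.2393  0.0675] travel units [0.0652 0.0046 0.1513] min rows 1.0
rot units [ 0.0316 -2.9443 -0.0013]
t 6.5 F [-0.1007 -0.9036 -0.9999] w 0.11413868273506327 q [-0.2019  0.4301  0.6721  1.7631 -0.1339  1.2594  2.1872]
```

View pics/c6.png

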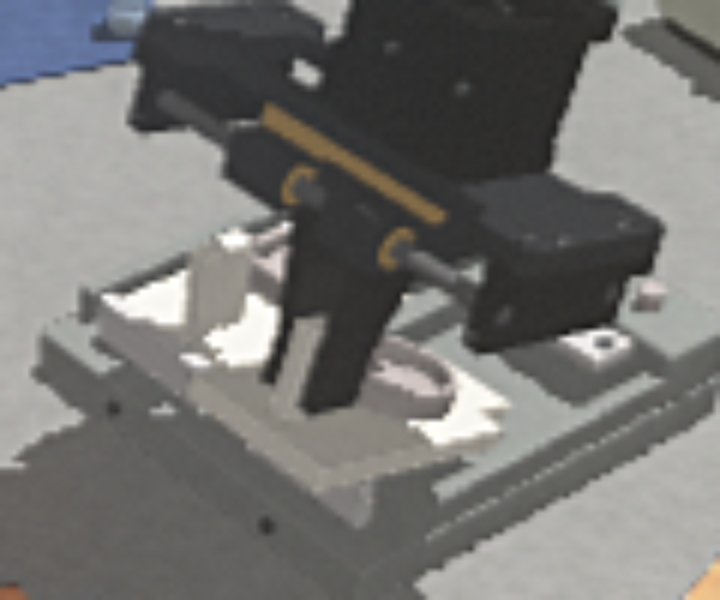

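```bash
python3 -m jog '[{"rot":[0,0,0],"travel":[-0.032,0,-0.0085],"jaw":1},{"rot":[0,0,0],"travel":[-0.064,0,-0.017],"jaw":1},{"rot":[0,0,0],"travel":[-0.1,0,-0.026],"jaw":1},{"rot":[0,0,0],"travel":[-0.1,0,-0.026],"jaw":1},{"rot":[0,-0.5,0],"travel":[-0.05,0,0],"jaw":1},{"rot":[0,-0.8,0],"travel":[0,0,0],"jaw":1},{"rot":[0,-0.8,0],"travel":[0,0,0],"jaw":1},{"rot":[0,-0.8,0],"travel":[0,0,0],"jaw":1}]' 45
python3 - <<'E'
from h import *
need((.5045,.2048,.12),R0(-9.5))
cv2.imwrite(f"pics/side7.png",ctrl.get_image("side")[:,:,::-1])
E
```

```text
time: 7.35
position: [0.4766, -0.2387, 0.1747]
tool_rot: [-0.086, 1.569, 0.085]
ft_force: [-0.3, -0.7, -1.5]
grip_width: 0.112
pos [ 0.4766 -0.2387  0.1747] travel units [0.1811 1.4593 0.2538] min rows 9.0
rot units [3.1527 0.0042 0.0088]
t 7.35 F [-0.3105 -0.6621 -1.4672] w 0.11228425621920998 q [-0.2528  0.1112  0.7174  1.8293 -0.077   1.2286  2.1674]
```

View pics/side7.png

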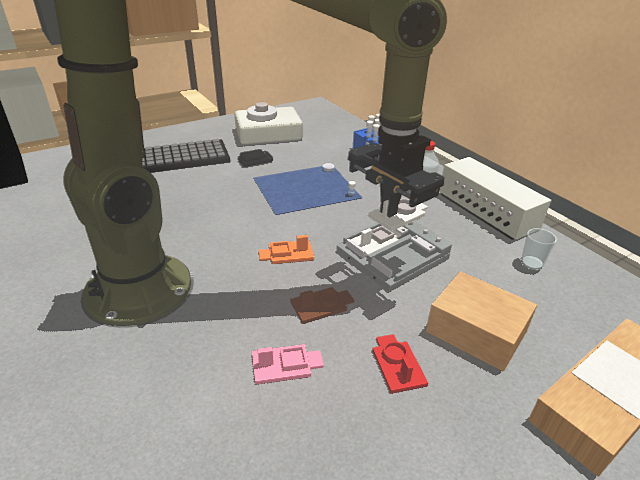

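```bash
python3 -m jog '[{"rot":[0,0,0],"travel":[0,0.06,0.01],"jaw":1},{"rot":[0,0,0],"travel":[0,0.11,0.019],"jaw":1},{"rot":[0,0,0],"travel":[0,0.11,0.019],"jaw":1},{"rot":[0,0,0],"travel":[0,0.11,0.019],"jaw":1},{"rot":[0,0,0],"travel":[0,0.11,0.019],"jaw":1},{"rot":[0,0,0],"travel":[0,0.11,0.019],"jaw":1},{"rot":[0,0,0],"travel":[0,0.11,0.019],"jaw":1},{"rot":[0,0,0],"travel":[0,0.11,0.019],"jaw":1}]' 45
python3 -m jog '[{"rot":[0,0,0],"travel":[0,0.11,0.019],"jaw":1},{"rot":[0,0,0],"travel":[0,0.11,0.019],"jaw":1},{"rot":[0,0,0],"travel":[0,0.11,0.019],"jaw":1},{"rot":[0,0,0],"travel":[0,0.11,0.019],"jaw":1},{"rot":[0.8,0,0],"travel":[0,0.11,0.019],"jaw":1},{"rot":[0.8,0,0],"travel":[0,0.05,0.01],"jaw":1},{"rot":[0.8,0,0],"travel":[0,0,0],"jaw":1},{"rot":[0.75,0,0],"travel":[0,0,0],"jaw":1}]' 45
python3 - <<'E'
from h import *
need((.5045,.2048,.06),R0(-9.5))
E
```

```text
time: 8.2
position: [0.4918, 0.0152, 0.1741]
tool_rot: [-0.086, 1.573, 0.085]
ft_force: [0.5, 0.5, -1.5]
grip_width: 0.113
time: 9.0
position: [0.5044, 0.1971, 0.1735]
tool_rot: [0.129, 1.571, -0.133]
ft_force: [-0.1, -0.8, -1.5]
grip_width: 0.109
pos [0.5044 0.1971 0.1735] travel units [ 0.3783  0.0262 -0.0024] min rows 2.3
rot units [-0.0094 -0.0444  0.0273]
t 9.0 F [-0.1043 -0.7757 -1.5374] w 0.10862926094261253 q [-0.7306  0.1238  0.335   1.7959 -0.0431  1.2336  1.0206]
```

```bash
python3 -m jog '[{"rot":[0,0,0],"travel":[0.05,0.026,0],"jaw":1},{"rot":[0,0,0],"travel":[0.1,0,0],"jaw":1},{"rot":[0,0,0],"travel":[0.1,0,0],"jaw":1},{"rot":[0,0,0],"travel":[0.1,0,0],"jaw":1},{"rot":[0,0,0],"travel":[0.03,0,0],"jaw":1},{"rot":[0,0,0],"travel":[0,0,0],"jaw":1},{"rot":[0,0,0],"travel":[0,0,0],"jaw":1}]' 45
python3 - <<'E'
from h import *
need((.5045,.2048,.021),R0(-9.5))
a=ctrl.get_image("side")[:,:,::-1];b=ctrl.get_image("top")[:,:,::-1]
cv2.imwrite("pics/side8.png",a);cv2.imwrite("pics/top8.png",b)
cv2.imwrite("pics/c8.png",np.hstack([cv2.resize(a[110:220,240:370],(450,380)),cv2.resize(b[95:235,115:245],(350,380))]))
E
```

```text
time: 9.7
position: [0.506, 0.2042, 0.0602]
tool_rot: [0.13, 1.569, -0.13]
ft_force: [-0.4, -0.1, -0.9]
grip_width: 0.111
pos [0.506  0.2042 0.0602] travel units [ 0.1306  0.0013 -0.005 ] min rows 0.8
rot units [ 0.0058 -0.0252  0.003 ]
t 9.7 F [-0.4496 -0.108  -0.9437] w 0.11148162466790278 q [-0.7188  0.2472  0.3235  1.9037 -0.0933  1.0071  1.0511]
```

View pics/c8.png

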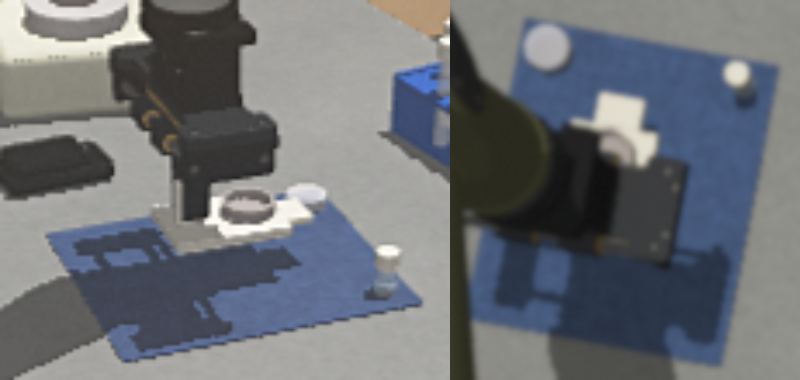

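```bash
python3 -m jog '[{"rot":[0,0,0],"travel":[0.04,0,-0.004],"jaw":1},{"rot":[0,0,0],"travel":[0.04,0,0],"jaw":1},{"rot":[0,0,0],"travel":[0.03,0,0],"jaw":1},{"rot":[0,0,0],"travel":[0.01,0,0],"jaw":1},{"rot":[0,0,0],"travel":[0,0,0],"jaw":1},{"rot":[0,0,0],"travel":[0,0,0],"jaw":1}]' 45
python3 - <<'E'
from h import *
need((.5045,.2048,.0205),R0(-9.5))
a=ctrl.get_image("side")[:,:,::-1]
cv2.imwrite("pics/c9.png",cv2.resize(a[140:220,240:370],None,fx=6,fy=6))
E
```

```text
time: 10.4
position: [0.5041, 0.2038, 0.0233]
tool_rot: [0.13, 1.57, -0.131]
ft_force: [0.5, 0.1, -0.7]
grip_width: 0.105
pos [0.5041 0.2038 0.0233] travel units [0.0095 0.0034 0.0009] min rows 0.1
rot units [-0.0019 -0.0352  0.0101]
t 10.4 F [ 0.5058  0.1099 -0.7334] w 0.10535705577609826 q [-0.7115  0.2938  0.3167  1.9333 -0.1135  0.9345  1.0652]
```

View pics/c9.png

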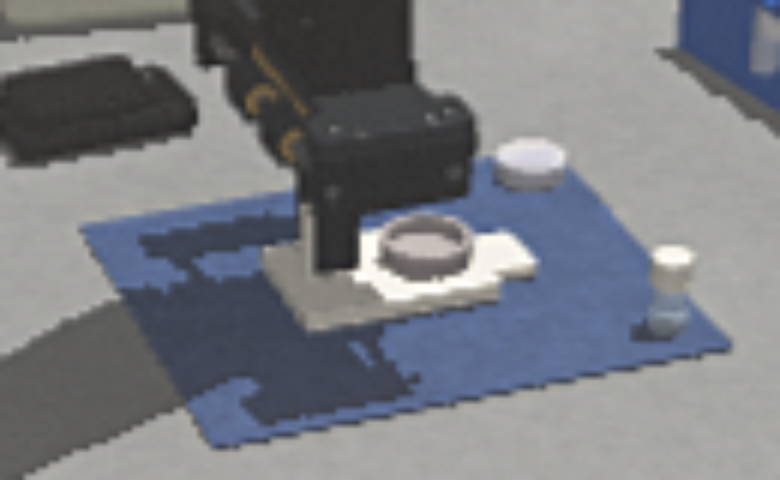

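```bash
python3 -m jog '[{"rot":[0,0,0],"travel":[0.003,0.002,0],"jaw":1},{"rot":[0,0,0],"travel":[0.003,0,0],"jaw":1},{"rot":[0,0,0],"travel":[0,0,0],"jaw":1}]'; python3 -m jog '[{"rot":[0,0,0],"travel":[0.003,0,0],"jaw":1},{"rot":[0,0,0],"travel":[0,0,0],"jaw":1}]'
```

```text
time: 10.75
position: [0.5041, 0.2046, 0.0216]
tool_rot: [0.13, 1.57, -0.131]
ft_force: [0.1, -0.5, -0.6]
grip_width: 0.114
time: 10.95
position: [0.504, 0.2047, 0.021]
tool_rot: [0.13, 1.57, -0.13]
ft_force: [-2.4, -0.4, 2.2]
grip_width: 0.113
```

```bash
python3 -m jog '[{"rot":[0,0,0],"travel":[0.002,0,0],"jaw":1},{"rot":[0,0,0],"travel":[0,0,0],"jaw":1}]'
python3 - <<'E'
from h import *
need((.5045,.2048,.0205),R0(-9.5))
a=ctrl.get_image("side")[:,:,::-1]
cv2.imwrite("pics/c10.png",cv2.resize(a[160:210,270:350],None,fx=9,fy=9,interpolation=0))
E
```

```text
time: 11.15
position: [0.5039, 0.2047, 0.0207]
tool_rot: [0.13, 1.57, -0.13]
ft_force: [-3.1, -0.8, 5.1]
grip_width: 0.111
pos [0.5039 0.2047 0.0207] travel units [0.0005 0.0006 0.0018] min rows 0.0
rot units [ 0.0001 -0.039   0.0049]
t 11.15 F [-3.1075 -0.7593  5.1096] w 0.11063548491996143 q [-0.7114  0.2981  0.3155  1.9344 -0.1158  0.9294  1.0659]
```

View pics/c10.png

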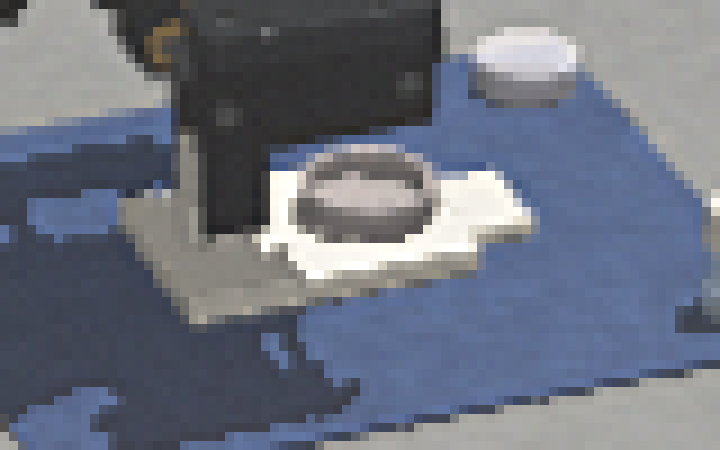

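```bash
python3 -m jog '[{"rot":[0,0,0],"travel":[0,0,0],"jaw":1},{"rot":[0,0,0],"travel":[0,0,0],"jaw":1},{"rot":[0,0,0],"travel":[0,0,0],"jaw":0.6},{"rot":[0,0,0],"travel":[0,0,0],"jaw":0.3},{"rot":[0,0,0],"travel":[0,0,0],"jaw":0.3},{"rot":[0,0,0],"travel":[0,0,0],"jaw":0.3}]' 5
python3 -m jog '[{"rot":[0,0,0],"travel":[-0.03,0,0],"jaw":0.3},{"rot":[0,0,0],"travel":[-0.08,0,0],"jaw":0.3},{"rot":[0,0,0],"travel":[-0.13,0,0],"jaw":0.3},{"rot":[0,0,0],"travel":[-0.13,0,0],"jaw":0.3},{"rot":[0,0,0],"travel":[-0.13,0,0],"jaw":0.3},{"rot":[0,0,0],"travel":[0,0.13,-0.03],"jaw":0.3},{"rot":[0,0,0],"travel":[0,0.13,-0.03],"jaw":0.3},{"rot":[0,0,0],"travel":[0,0.13,-0.03],"jaw":0.3}]' 
python3 -m jog '[{"rot":[0,0,0],"travel":[0,0.14,-0.06],"jaw":0.3},{"rot":[0,0,0],"travel":[0,0.14,-0.06],"jaw":0.3},{"rot":[0,0,0],"travel":[0,0.14,-0.06],"jaw":0.3},{"rot":[0,0,0],"travel":[0,0.14,-0.06],"jaw":0.3},{"rot":[0,0,0],"travel":[0,0.1,-0.06],"jaw":0.3},{"rot":[0,0,0],"travel":[0,0,0],"jaw":0.3}]'
python3 - <<'E'
from h import *
a=ctrl.get_image("side")[:,:,::-1];b=ctrl.get_image("top")[:,:,::-1]
cv2.imwrite("pics/side11.png",a);cv2.imwrite("pics/top11.png",b)
cv2.imwrite("pics/c11.png",np.hstack([cv2.resize(a[110:220,240:370],(450,380)),cv2.resize(b[95:235,115:245],(350,380))]))
E
```

```text
time: 11.8
position: [0.504, 0.2043, 0.0198]
tool_rot: [0.13, 1.57, -0.131]
ft_force: [0.0, 0.3, 0.7]
grip_width: 0.326
time: 12.6
position: [0.4974, 0.3256, 0.1715]
tool_rot: [0.132, 1.569, -0.13]
ft_force: [0.4, -0.1, -0.3]
grip_width: 0.347
time: 13.2
position: [0.4355, 0.5412, 0.1698]
tool_rot: [0.125, 1.574, -0.121]
ft_force: [-2.0, 0.4, 0.8]
grip_width: 0.349
```

View pics/c11.png

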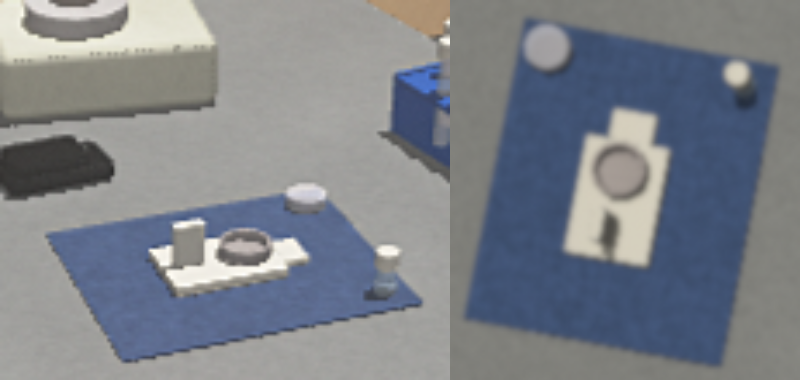

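View pics/side11.png

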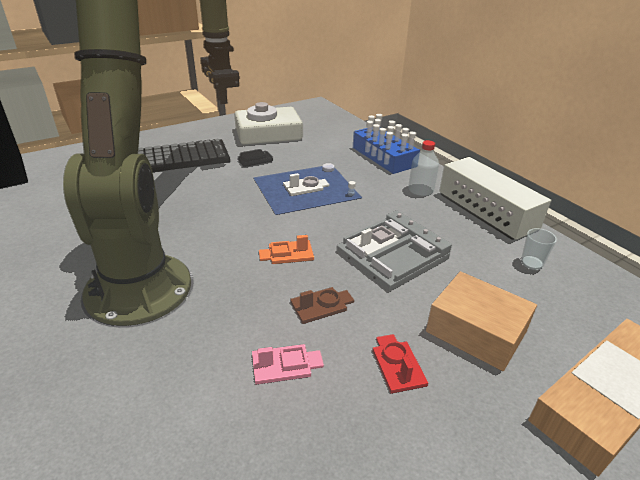

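Run:
```python
from h import *
np.set_printoptions(precision=4,suppress=True)
im=cv2.imread("pics/top11.png");hsv=cv2.cvtColor(im,cv2.COLOR_BGR2HSV)
w=cv2.inRange(im,(120,120,110),(255,255,255));r=np.zeros_like(w);r[130:198,150:215]=255;w&=r
w=cv2.morphologyEx(w,cv2.MORPH_CLOSE,np.ones((7,7)))
c=max(cv2.findContours(w,0,1)[0],key=cv2.contourArea)
rc=cv2.minAreaRect(c);q=cv2.boxPoints(rc);P=np.array([onz("top",p,.012) for p in q])
print(rc,P,"size",np.linalg.norm(P[1]-P[0]),np.linalg.norm(P[2]-P[1]))
m=P.mean(0);u=np.array([np.cos(np.radians(-9.5)),np.sin(np.radians(-9.5)),0])
print("carrier point (rect mid is x=+5)",m-.005*u,"pad (.5388,.199)")
# lines at edges; square carrier difference
a,b=cv2.imread("pics/top0.png"),im
print("top diff square bay",cv2.absdiff(a,b)[120:205,308:348].mean(),cv2.absdiff(a,b)[120:205,350:390].mean())
a,b=cv2.imread("pics/side0.png"),cv2.imread("pics/side11.png")
print("side diff square",cv2.absdiff(a,b)[215:255,340:385].mean())
# cup in side11 crop 
s=b[165:205,275:345];cv2.imwrite("pics/c12.png",cv2.resize(s,None,fx=10,fy=10,interpolation=0))
```

```text
((177.42379760742188, 162.7490692138672), (32.36604309082031, 56.60648727416992), 11.0035400390625) [[0.4849 0.2462 0.012 ]
 [0.6119 0.2256 0.012 ]
 [0.5992 0.1537 0.012 ]
 [0.4722 0.1747 0.012 ]] size 0.12863977744635022 0.07302479563181732
carrier point (rect mid is x=+5) [0.5371 0.2009 0.012 ] pad (.5388,.199)
top diff square bay 0.9863725490196078 25.818921568627452
side diff square 2.6042592592592593
```

View pics/c12.png

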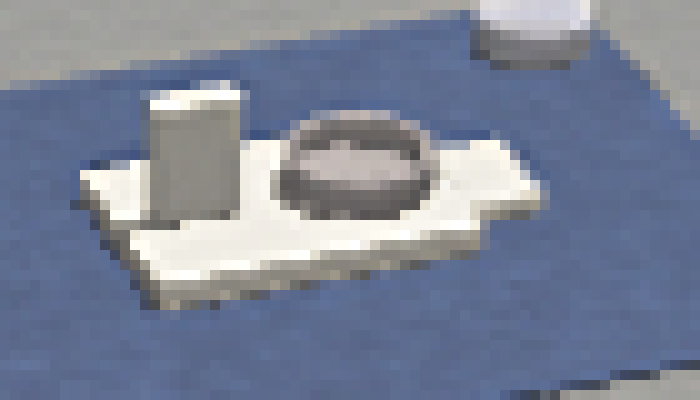

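```bash
python3 -c "
from bench import ctrl
print(ctrl.get_state()['qd'],ctrl.close_job())"
```

```text
the job is handed in; nothing more can be done
[ 0.02997288 -0.01977986  0.03790635  0.01994947  0.01228735  0.00084789
  0.00195092] None
```

The round-chamber carrier is out of the dock and lying flat, right way up, near the middle of the blue pad. I handed the job in at about 13.3 s.

- **Removal:** I gripped the fin, tilted the carrier about 15° about the tongue's end, drew it about 46 mm forwards from under the keeper bar, and lifted it clear.
- **Setting down:** I lowered it until the wrist read about 6 N of contact, then opened the jaws and moved the gripper well clear.
- **Position on the pad:** The top view puts the carrier's point at (0.537, 0.201) m, against a pad centre of (0.539, 0.199) m. That is 2–3 mm off, about the calibration error. The side view shows it lying flat.
- **Pad centre:** The two cameras' estimates of the centre differed by about 3 mm, and I aimed between them.
- **Square carrier:** It looks unmoved in the dock. The top-view pixel difference there is about 1 grey level. The side view shows 2.6, which I took as noise or shadow without checking further.
- **Other readings:** The largest wrist force I saw was about 6 N. The cup-height check left a 4 mm gap between the two views, but the fin-height check agreed to 0.5 mm.

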